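# Roll the wheel spindle flat-up in the drill jig and lock the leaf on it

## Robot

A 6-joint arm with a two-finger parallel gripper is mounted at the origin on the work surface; the furniture and walls round the work are solid. World frame = base frame: x ahead of the robot, y to its left, z up, the work surface at z = 0. Lengths are in m, angles in rad, forces in N, time in s.
With the tool pointing down it reaches from about 0.325 to 0.75 m from the base axis. Payload 7.6 kg.
Tool frame: the origin (TCP) lies at the very end of the fingers, on their centre line; the grasp point (between the pads) lies 19 mm behind it; z points along the fingers, y is the line along which they close (so a half turn about z gives the same grasp; the last joint's range is limited). The gripper opens to 85 mm and grips with 20 to 120 N. Pads are 22 mm wide; open, the fingers measure 114 mm over their backs; the gripper's body (76 mm by 85 mm) begins 54 mm behind the grasp point. The pads swing forward as they close: fully open they stand 13 mm farther back than shut.
Start: joints at [-1.185, 0.052, 1.401, -0, 1.689, -0.07], TCP at [0.231, -0.471, 0.231] pointing down, gripper open.
Joint ranges: [-2.9, 2.9], [-0.91, 2.17], [0.12, 2.37], [-1.06, 4.2], [0.26, 2.73], [-2.93, 2.93]. Speed limits (rad/s): [2.57, 2.57, 3.01, 3.14, 3.14, 3.14].

## Interface

Orientations are given as a unit quaternion [x, y, z, w].
In Python, from plant import ctrl, camera, regions_of gives the robot as it stands. The module is installed in compiled form; this text tells all that it offers.
- The arm moves only by the tool arm_command, never from a script. Its argument "series" is a list of rows, each a list of 5 numbers: the shift along the world's x, y, z in cm, then the turn about the world's z in degrees, then the closure, from 0 (fully open) to 1 (shut). A call has 1 to 10 rows; each row shifts and turns the commanded pose from where the row before left it; what a row does not reach is not made up. A row lasts 1/12 s, in which the tool goes at most 41.7 mm and 7.16 degrees, less where a joint would pass 70% of its speed; a pose out of reach is approached as far as the arm can. A call is refused whole if a number of a shift passes 4.17 or a number of a turn 7.16, either way. A call with a gripper value outside its range is refused whole. The fingers move at their own pace and stop on an object; "force" is the grip in N (left out, the last holds). Time passes only in rows, so rows that do not move let the fingers close. It gives the time, the measured TCP pose, the force, the opening and the grip force at its end, in the units of the state.
- ctrl.get_state(): the state, without advancing time (a new reading comes with each control period).
- camera(name): name is "side" or "top"; returns a dict with "image" (400x640x3 uint8, red, green, blue), "depth" (400x640 float32, m along the optical axis (not along the pixel's ray), 0 where there is no reading), "K" (3x3 intrinsics, pixels), "R" (3x3) and "t" (3): a world point X has camera coordinates R X + t. Camera axes: x right, y down, z forward; pixel columns grow to the right and rows downward; lengths in m; the calibration is good to about 2 mm. A picture is of the moment at which its call begins.
- ctrl.close_job(): hands the job in; it is judged then, once.
Trained networks look in a picture, given as the dict that the camera call returned (one of the last four; its "shot" number tells which), for a name from the list of things; names that differ only in an ending like _2 or _b are one class to them, and where a whole thing is asked for, a point or a joint stands for the part that bears it (a point fixed in the world has none). Each returns a list of dicts, best first, with "score" (0 to 1); they miss things now and then, are a little off and sometimes report something else, mostly with a low value. They report only what shows in the picture. A call takes as long as a camera call.
- regions_of(query, picture): "region" (400x640 bool, what is visible of it) and "rect" ([left, top, right, bottom] in pixels, round what is visible of it).
The state is a dict: "t": time; "qpos": joint angles; "dq": joint speeds; "effort": joint torques, N m; "position": TCP position; "tool_rot": TCP orientation; "ft_force": force on the tool from outside, world axes, zero at the start; "ft_torque": the same for the moment, N m; "opening": finger opening in m; "grasp_force": force on a finger pad.
Only numpy, scipy, OpenCV 4.12 (cv2) and the standard library are available. Lean on these libraries where they do the work, as an engineer would, in place of code of your own. Each camera call takes 0.05 s, during which the arm holds its last target. There are 200 camera calls.

## Task

The wheel spindle lies in the two V-blocks of the drill jig with its milled flat turned away from the drill bush: roll it in the V-blocks, without lifting it out, until the flat faces straight up. Then fold the hinged leaf fully down so that its foot beds flush on the flat, and turn the T-latch a quarter turn clockwise across the fork of the leaf, so that the spindle is locked for drilling. Leave the tools and pots around it where they are.

Things in the scene. Friction and masses are not known exactly. Their poses are not given: they have to be found in the camera images.
- jig: Drill jig, fixed to the worktop: hardwood board 170 x 124 x 14 mm (x -95 to 75, y +-62 mm), two V-blocks, hinge cheeks behind (x 40 to 64, y +-46 mm, up to z 112 mm), latch stud in front. Origin: on the worktop below the middle between the V-blocks; x points to the hinge (away from the robot, up to 0.35 rad askew), y along the V-blocks' groove, z up
- v_seat (a point): Where the middle of the spindle's axis belongs: jig x = 0, y = 0, z = 75 mm. The two ground, oiled steel V-blocks (90 degree V, slick: friction about 0.06) stand 72 mm high at jig y = +-45 mm, each 20 mm thick, x +-32 mm
- spindle: Loose turned aluminium shaft, 0.4 kg, 30 mm diameter, 258 mm long, in the V-blocks. One flat, 52 mm long, 22 mm wide, 10 mm from the axis (5 mm deep), is milled in its middle. Origin: on the axis at the flat's middle; own y along the axis (same way as the jig's y), own z the outward normal of the flat, which must point up. Starts rolled 54 to 180 degrees off upright, to either side
- spindle_left (a point): On the spindle's axis 82 mm along its +y: middle of the plain round part that sticks out of the V-blocks (55 to 110 mm from its middle), free all round, where it can be pinched across its 30 mm and rolled about its axis by tilting the hand, in several regrips
- spindle_right (a point): The same on the other side, 82 mm along the spindle's -y
- leaf (a joint): Angle of the hinged leaf, rad: 0 = fully down, foot flush on an upright flat; grows as it swings up and back (to 1.9). Stiff hinge (0.16 N m), stays where left; starts at 0.75 to 1.2. Aluminium, 40 mm wide, 14 mm thick, reaches 136 mm from the hinge towards the robot and ends in a fork whose 18 mm slot (last 44 mm) drops over the latch
- leaf_hinge (a point): Middle of the leaf's hinge axis, which runs along the jig's y, at jig x = 52 mm, z = 100 mm; with the leaf down its bar is centred on this height (top at z = 107 mm)
- leaf_pad (a point): Top centre of the drill bush (2 mm proud) on the leaf, 52 mm from the hinge, z = 109 mm when down; press here. The steel foot below it (20 x 34 mm, 8 mm deep), pressed with 10 to 20 N, squares the spindle up once its flat is within about 15 degrees of level; farther off, it rides on the round and the leaf stays proud
- latch (a joint): Angle of the steel T-latch, rad: 0 = in line with the leaf (passes through the slot), 1.57 = a quarter turn clockwise seen from above, across the fork. Starts at 0 to 0.12, stays where left, stops at 0 and 1.57. Its wings (44 x 12 mm, 8 mm high) clear the top of the fully closed fork by 2 mm; if the leaf is proud they jam against it
- latch_grip (a point): Middle of the latch's upright thumb blade (32 mm long in line with the wings, 9 mm thick, z 116 to 138 mm, this point at z = 129 mm) on its vertical turning axis, at jig x = -68 mm, y = 0
- pot_a: Small grey pinch pot, 64 mm wide, 36 mm high, a bystander; origin under its centre
- rib: Wooden throwing rib, 50 x 110 x 8 mm, lying on the worktop before the jig, a bystander; origin under its centre
- loop_tool: Loop tool, 161 mm long, 11 mm high, lying to the left of the jig, a bystander; origin under its centre
- scraper: Bench scraper with wooden handle, 160 x 56 x 20 mm, lying to the right of the jig, a bystander; origin under its centre

How it is judged:
On the way, in this order (a step that is already met when the one before it is completed fails the run):
1. the spindle is rolled so that its flat faces up (within 20 degrees) while it lies in the V-blocks (angle between spindle's own z axis and vertical below 0.35 rad and z of spindle in the frame of jig below 0.085 m), for 0.1 s.
2. the leaf is fully down (within 0.025 rad) with its foot flush on the flat (value of joint leaf below 0.025 rad and angle between spindle's own z axis and vertical below 0.1 rad), for 0.1 s.
At the end, for the whole second after the job is handed in: The spindle lies at rest in both V-blocks (axis within 4 mm of its seat) with its flat level and up (within 5.7 degrees, 0.1 rad), the leaf is fully down on the flat (within 0.025 rad) and the latch is turned across the fork (more than 1.25 rad of the quarter turn) (all of step 2 and z of spindle in the frame of jig between 0.071 and 0.079 m and x of spindle in the frame of jig between -0.004 and 0.004 m and value of joint latch above 1.25 rad and linear speed of spindle below 0.01 m/s); the robot touches nothing.
It fails at once if the spindle is lifted more than 15 mm out of the V-blocks, or dropped (z of spindle in the frame of jig above 0.09 m or z of spindle in the frame of jig below 0.06 m).
It fails at once if a bystander (pot, rib, loop tool, scraper) is moved more than 40 mm (distance of any of pot_a, rib, loop_tool, scraper from where it was at the start of the episode above 0.04 m).
It also fails if it takes over 72 s, if anything falls off the work surface, if the arm or the gripper's body presses on something with over 40 N, if the wrist force passes 120 N, or if a joint passes its speed limit or range.

## Working session

There is one attempt and no reset: what is moved stays moved. The work goes in short steps, Python scripts to look and compute and a tool call to move; the robot and the scene stay as the last step left them, time stands still between calls to the robot, and variables do not carry over. Pictures are saved under pics/ and viewed, at most 10 in all, crops included, and the job is handed in when it is done.

Besides the shell and the picture viewer there is one more tool, called after ">>>" as a command line: name --pt "numbers of a row" for each row, then --argument value for the rest. arm_command: Moves the arm, as the interface text tells. Its arguments: {"type":"object","properties":{"series":{"type":"array"},"force":{"type":"number"}},"required":["series"]}

```bash
mkdir -p pics; cat > h.py <<'E'
import numpy as np, cv2
from plant import ctrl, camera, regions_of
def save(p,n,box=None,s=1):
    im=p["image"][:,:,::-1]
    if box: im=im[box[1]:box[3],box[0]:box[2]]
    cv2.imwrite("pics/"+n,cv2.resize(im,None,fx=s,fy=s,interpolation=cv2.INTER_CUBIC))
def cloud(p):
    d=p["depth"]; v,u=np.mgrid[:400,:640]; K=p["K"]
    c=np.stack([(u-K[0,2])/K[0,0]*d,(v-K[1,2])/K[1,1]*d,d],-1)
    X=(c-p["t"])@p["R"]; X[d<=0]=np.nan
    return X
E
python3 - <<'E'
from h import *
s=ctrl.get_state(); print({k:np.round(v,3) for k,v in s.items()})
for n in("side","top"):
    p=camera(n); save(p,n+"0.png"); X=cloud(p); print(n,"cam at",(-p["R"].T@p["t"]).round(3),"axis",p["R"][2].round(2))
    for q in("jig","spindle","leaf","latch","rib","pot_a","scraper","loop_tool"):
        r=regions_of(q,p)
        if r: m=r[0]["region"]; print(q,round(r[0]["score"],2),r[0]["rect"],np.nanmedian(X[m],0).round(3),np.nanmin(X[m],0).round(3),np.nanmax(X[m],0).round(3))
E
```

```text
{'t': np.float64(0.0), 'qpos': array([-1.185,  0.053,  1.402, -0.   ,  1.689, -0.07 ]), 'dq': array([ 0.001, -0.   ,  0.   , -0.   ,  0.001,  0.001]), 'effort': array([-2.0000e-03, -3.8168e+01, -3.6019e+01, -0.0000e+00,  6.0000e-03,
        0.0000e+00]), 'position': array([ 0.231, -0.471,  0.23 ]), 'tool_rot': array([ 0.974,  0.226, -0.   , -0.001]), 'ft_force': array([-0.652, -0.587,  0.188]), 'ft_torque': array([ 0.028,  0.016, -0.009]), 'grasp_force': np.float64(0.0), 'opening': np.float64(0.085)}
side cam at [0.329 0.919 0.808] axis [ 0.13 -0.8  -0.59]
jig 0.85 [255.4, 167.7, 327.2, 264.1] [0.558 0.044 0.039] [ 0.456 -1.504 -0.845] [0.946 0.157 0.21 ]
spindle 0.88 [281.6, 199.3, 294.7, 259.6] [0.546 0.088 0.086] [ 0.516 -0.055  0.011] [0.582 0.16  0.092]
leaf 0.71 [260.2, 168.5, 299.2, 215.7] [0.571 0.042 0.154] [ 0.524 -0.779 -0.339] [0.787 0.066 0.209]
latch 0.65 [302.8, 195.1, 320.9, 208.6] [0.499 0.012 0.121] [ 0.476 -0.184 -0.004] [0.548 0.022 0.138]
rib 0.93 [326.3, 206.2, 363.3, 234.0] [ 0.437 -0.08   0.007] [ 0.387 -0.126 -0.003] [ 0.482 -0.051  0.012]
pot_a 0.69 [300.5, 
[... 504 characters left out ...]
5] [0.558 0.05  0.087] [ 0.516 -0.092 -0.005] [0.61  0.156 0.095]
leaf 0.72 [295.9, 145.6, 325.4, 184.3] [0.575 0.035 0.158] [ 0.524  0.002 -0.002] [0.641 0.064 0.211]
latch 0.42 [317.4, 188.5, 321.3, 206.9] [0.499 0.01  0.124] [0.477 0.002 0.012] [0.528 0.02  0.141]
rib 0.81 [344.4, 209.1, 367.3, 244.7] [ 0.436 -0.085  0.008] [ 0.386 -0.124 -0.005] [ 0.481 -0.052  0.017]
pot_a 0.68 [419.6, 167.4, 444.4, 192.2] [ 0.557 -0.29   0.014] [ 0.523 -0.326 -0.003] [ 0.585 -0.253  0.041]
scraper 0.87 [386.1, 199.3, 408.2, 264.8] [ 0.443 -0.2    0.009] [ 0.34  -0.223 -0.004] [ 0.501 -0.168  0.024]
loop_tool 0.5 [229.5, 168.2, 252.1, 216.8] [0.51  0.208 0.01 ] [ 0.46   0.185 -0.003] [0.575 0.236 0.016]
```

```bash
python3 -c "
import cv2,numpy as np
a=cv2.imread('pics/side0.png');b=cv2.imread('pics/top0.png');print(a.shape)"
```

```text
(400, 640, 3)
```

View pics/side0.png

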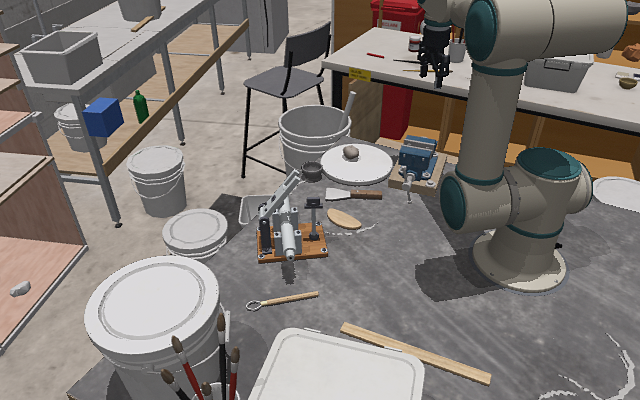

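View pics/top0.png

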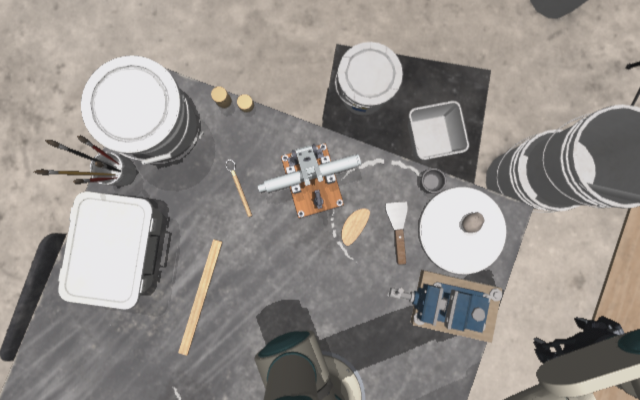

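```bash
cat >> h.py <<'E'
def fit():
    P=[]
    for n in("top","side"):
        p=camera(n); X=cloud(p); r=regions_of("spindle",p)
        if not r: continue
        m=r[0]["region"]&(X[...,2]>.083)&(X[...,2]<.095); P.append(X[m])
        print(n,m.sum())
    return P
E
python3 - <<'E'
from h import *
P=fit(); 
for A in P:
    vx,vy,x0,y0=cv2.fitLine(A[:,:2].astype(np.float32),cv2.DIST_HUBER,0,.01,.01).ravel()
    if vy<0: vx,vy=-vx,-vy
    t=(A[:,:2]-[x0,y0])@[vx,vy]; print("psi",np.arctan2(-vx,vy),"ends",np.array([x0,y0])+t.min()*np.array([vx,vy]),np.array([x0,y0])+t.max()*np.array([vx,vy]),"z",np.percentile(A[:,2],[50,95]))
for n in("side","top"):
    p=camera(n)
    X=cloud(p); r=regions_of("latch",p)
    m=r[0]["region"]&(X[...,2]>.115)&(X[...,2]<.142); B=X[m]; print("latch",B.mean(0),len(B), cv2.minAreaRect(B[:,:2].astype(np.float32)))
    r=regions_of("leaf",p); m=r[0]["region"]&(X[...,2]>.115)&(X[...,2]<.25);np.save("leaf_"+n,X[m])
    save(p,"z_"+n+".png",(240,130,380,230) if n=="top" else (240,150,340,270),5)
E
```

```text
top 827
side 457
psi 0.29568514 ends [ 0.59821866 -0.0897629 ] [0.52400479 0.15386902] z [0.0882149  0.09157779]
psi 0.28172475 ends [ 0.58583146 -0.05051027] [0.52516084 0.15911612] z [0.08723389 0.09004778]
latch [0.49645955 0.01285462 0.12547924] 106 ((0.4963516592979431, 0.011936536058783531), (0.03609233349561691, 0.01087860856205225), 6.763261795043945)
latch [nan nan nan] 0 ((0.0, 0.0), (0.0, 0.0), 0.0)<stdin>:10: RuntimeWarning: Mean of empty slice.
  ret = um.true_divide(
```

View pics/z_side.png

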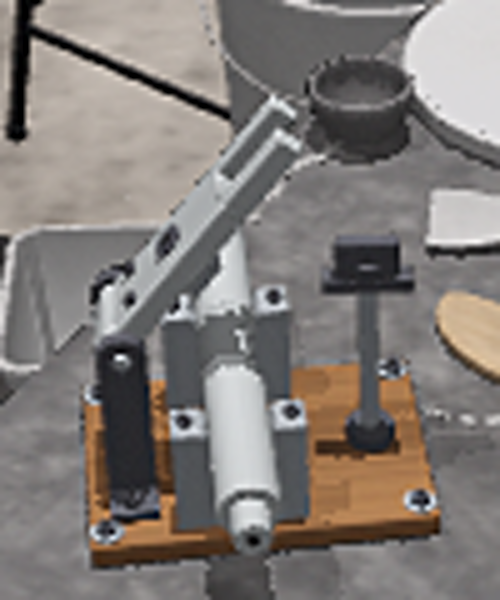

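View pics/z_top.png

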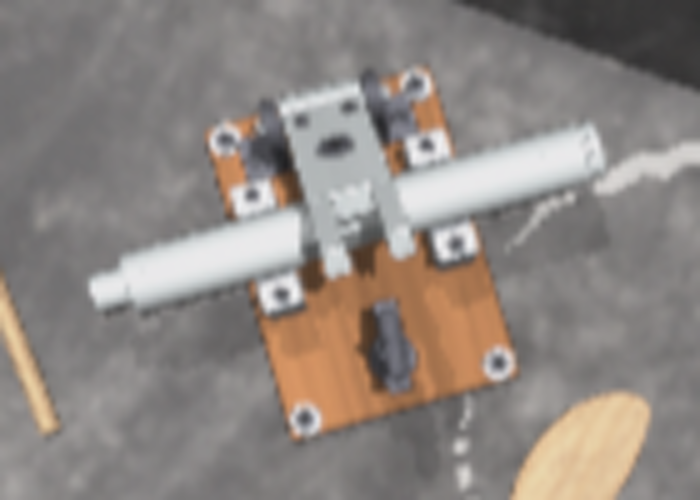

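```bash
cat >> h.py <<'E'
psi=.293; O=np.array([.561,.032,0]); ex=np.array([np.cos(psi),np.sin(psi),0]); ey=np.array([-np.sin(psi),np.cos(psi),0])
def jig(X): D=X-O; return np.stack([D@ex,D@ey,D[...,2]],-1)
def section(n=6):
    for c in("side","top"):
        L=[];M=[]
        for i in range(n):
            p=camera(c); J=jig(cloud(p)); 
            a=J[...,2]; rr=np.hypot(J[...,0],a-.075)
            L.append(J[(abs(J[...,1])<.024)&(rr<.02)]); M.append(J[(abs(J[...,1]-.07)<.012)&(rr<.025)])
        for nm,A in(("round",M),("mid",L)):
            A=np.concatenate(A); ang=np.degrees(np.arctan2(A[:,0],A[:,2]-.075)); r=np.hypot(A[:,0],A[:,2]-.075)*1e3
            print(c,nm,[(b,int(k.sum()),round(np.median(r[k]),1)) for b in range(-120,120,15) if (k:=(ang>=b)&(ang<b+15)).sum()>5])
E
python3 - <<'E'
from h import *
section()
A=jig(np.concatenate([np.load("leaf_top.npy"),np.load("leaf_side.npy")]))
A=A[(A[:,2]<.22)&(abs(A[:,1])<.025)]; print(len(A),A.max(0),A.min(0))
print("leaf ang",np.median(np.arctan2(A[:,2]-.1,.052-A[:,0])[A[:,2]>.15]), np.median(A[:,1]))
E
```

```text
side round [(-90, 8, np.float64(13.4)), (-75, 25, np.float64(13.3)), (-60, 30, np.float64(13.5)), (-45, 44, np.float64(13.2)), (-30, 59, np.float64(13.3)), (-15, 59, np.float64(13.5)), (0, 67, np.float64(14.2)), (15, 64, np.float64(14.5)), (30, 64, np.float64(14.6)), (45, 45, np.float64(15.2)), (60, 37, np.float64(15.5)), (75, 10, np.float64(14.9))]
side mid [(-120, 13, np.float64(10.4)), (-105, 11, np.float64(8.9)), (-90, 10, np.float64(8.2)), (-75, 7, np.float64(8.5)), (-60, 9, np.float64(9.4)), (-45, 25, np.float64(10.8)), (-30, 78, np.float64(12.8)), (-15, 99, np.float64(13.4)), (0, 124, np.float64(14.2)), (15, 99, np.float64(14.3)), (30, 112, np.float64(15.0)), (45, 82, np.float64(15.2)), (60, 68, np.float64(15.5)), (75, 37, np.float64(16.1))]
top round [(-90, 22, np.float64(14.3)), (-75, 41, np.float64(14.2)), (-60, 64, np.float64(14.0)), (-45, 77, np.float64(14.8)), (-30, 79, np.float64(14.7)), (-15, 98, np.float64(14.4)), (0, 100, np.float64(15.1)), (15, 78, np.float64(15.3)), (30, 75, np.float64(14.9)), (45, 50, np.float64(15.1)), (60, 24, np.float64(15.5)), (75, 9, np.float64(15.5))]
top mid [(-120, 30, np.float64(11.2)), (-105, 24, np.float64(10.0)), (-90, 18, np.float64(9.2)), (-75, 32, np.float64(9.2)), (-60, 26, np.float64(9.9)), (-45, 37, np.float64(11.3)), (-30, 77, np.float64(14.7)), (-15, 100, np.float64(14.9)), (0, 37, np.float64(14.5)), (15, 26, np.float64(15.7)), (30, 20, np.float64(14.8)), (45, 14, np.float64(14.9)), (60, 6, np.float64(15.6))]
1056 [0.05095735 0.02055299 0.21247643] [-0.03624839 -0.02334735  0.11505602]
leaf ang 0.9624673586799668 0.005255478078087795
```

>>> arm_command --pt "2.1 2.7 0 5 1" --pt "2.1 2.7 0 5 1" --pt "2.1 2.7 0 5 1" --pt "2.1 2.7 0 5 1" --pt "2.1 2.7 0 5 1" --pt "2.1 2.7 0 5 1" --pt "2.1 2.7 0 5 1" --pt "2.1 2.7 0 5 1" --force 40

```text
t: 2.67
position: [0.3999, -0.254, 0.2315]
tool_rot: [0.837, 0.547, 0.0, 0.0]
ft_force: [1.7, -0.4, 1.1]
opening: 0.0004
grasp_force: 0.0
```

>>> arm_command --pt "2.1 2.7 0 5 1" --pt "2.1 2.7 0 5 1" --pt "2.1 2.7 0 5 1" --pt "2.1 2.7 0 5 1" --pt "2.1 2.7 0 5 1" --pt "2.1 2.7 0 5 1" --pt "2.1 2.7 0 5 1" --pt "2.1 2.7 0 5 1" --pt "0 0 0 0.7 1" --pt "0 0 0 0 1"

```text
t: 3.5
position: [0.5675, -0.0381, 0.2307]
tool_rot: [0.595, 0.804, -0.0, -0.0]
ft_force: [0.2, 0.0, -0.3]
opening: -0.0001
grasp_force: 0.0
```

>>> arm_command --pt "0.3 0.1 -3.3 0 1" --pt "0 0 -3.3 0 1" --pt "0 0 -3.3 0 1" --pt "0 0 -3.2 0 1" --pt "0 0 -0.3 0 1" --pt "0 0 -0.2 0 1" --pt "0 0 -0.15 0 1" --pt "0 0 0 0 1"

```text
t: 4.17
position: [0.5713, -0.039, 0.0965]
tool_rot: [0.596, 0.803, 0.001, 0.002]
ft_force: [0.3, 0.2, 0.9]
opening: -0.0001
grasp_force: 0.0
```

>>> arm_command --pt "0 0 -0.1 0 1" --pt "0 0 -0.1 0 1" --pt "0 0 0 0 1" --pt "0 0 0 0 1"

```text
t: 4.5
position: [0.5703, -0.0384, 0.0923]
tool_rot: [0.596, 0.803, 0.0, 0.0]
ft_force: [0.1, 0.2, -0.4]
opening: -0.0002
grasp_force: 0.0
```

>>> arm_command --pt "0 0 -0.1 0 1" --pt "0 0 -0.1 0 1" --pt "0 0 0 0 1" --pt "0 0 0 0 1"

```text
t: 4.83
position: [0.57, -0.0384, 0.0897]
tool_rot: [0.596, 0.803, -0.0, -0.0]
ft_force: [-0.1, 0.6, -0.5]
opening: -0.0002
grasp_force: 0.0
```

>>> arm_command --pt "0 0 -0.1 0 1" --pt "0 0 0 0 1" --pt "0 0 0 0 1"

```text
t: 5.08
position: [0.5701, -0.0384, 0.0887]
tool_rot: [0.596, 0.803, 0.0, -0.0]
ft_force: [0.1, 0.4, -0.5]
opening: -0.0
grasp_force: 0.0
```

>>> arm_command --pt "0 0 1.0 0 1" --pt "0 0 0 7 1" --pt "0 0 0 7 1" --pt "0 0 0 7 1" --pt "0 0 0 7 1" --pt "0 0 0 7 1" --pt "0 0 0 7 1" --pt "0 0 0 7 1" --pt "0 0 0 7 1" --pt "0 0 0 7 1"

```text
t: 5.92
position: [0.5707, -0.0389, 0.1]
tool_rot: [0.086, 0.996, -0.0, 0.001]
ft_force: [2.2, -1.6, 0.5]
opening: 0.0001
grasp_force: 0.0
```

>>> arm_command --pt "0 0 0 7 1" --pt "0 0 0 7 1" --pt "0 0 0 7 1" --pt "0.2 0.1 0 6 1" --pt "0 0 0 0 1" --pt "0 0 -0.7 0 1" --pt "0 0 0 0 1" --pt "0 0 0 0 1"

```text
t: 6.58
position: [0.5717, -0.0374, 0.0912]
tool_rot: [-0.145, 0.989, 0.0, -0.001]
ft_force: [-0.0, 0.3, -0.3]
opening: -0.0007
grasp_force: 0.0
```

>>> arm_command --pt "0 0 -0.1 0 1" --pt "0 0 0 0 1" --pt "0 0 0 0 1"

```text
t: 6.83
position: [0.5721, -0.0374, 0.0908]
tool_rot: [-0.146, 0.989, 0.0, -0.0]
ft_force: [-0.5, -0.5, 0.5]
opening: 0.0002
grasp_force: 0.0
```

>>> arm_command --pt "0 0 -0.1 0 1" --pt "0 0 0 0 1" --pt "0 0 0 0 1"

```text
t: 7.08
position: [0.5721, -0.0375, 0.0898]
tool_rot: [-0.146, 0.989, 0.0, 0.0]
ft_force: [0.9, -0.2, 0.2]
opening: -0.0003
grasp_force: 0.0
```

>>> arm_command --pt "0 0 -0.05 0 1" --pt "0 0 0 0 1" --pt "0 0 0 0 1"

```text
t: 7.33
position: [0.5722, -0.0374, 0.0894]
tool_rot: [-0.146, 0.989, -0.0, 0.0]
ft_force: [-0.2, -0.8, 1.2]
opening: 0.0001
grasp_force: 0.2
```

>>> arm_command --pt "0 0 -0.05 0 1" --pt "0 0 0 0 1" --pt "0 0 0 0 1"

```text
t: 7.58
position: [0.5723, -0.0375, 0.0892]
tool_rot: [-0.146, 0.989, -0.0, 0.0]
ft_force: [-1.0, -1.1, 2.8]
opening: 0.0001
grasp_force: 1.6
```

>>> arm_command --pt "0 0 -0.05 0 1" --pt "0 0 0 0 1" --pt "0.19 0.06 0 0 1" --pt "0.19 0.06 0 0 1" --pt "0.19 0.06 0 0 1" --pt "0.19 0.06 0 0 1" --pt "0 0 0 0 1" --pt "0 0 0 0 1"

```text
t: 8.25
position: [0.5804, -0.0351, 0.0896]
tool_rot: [-0.146, 0.989, -0.0, 0.001]
ft_force: [-1.2, -1.0, 8.0]
opening: -0.0004
grasp_force: 3.9
```

```bash
python3 - <<'E'
from h import *
section(); print(ctrl.get_state()["ft_force"],jig(ctrl.get_state()["position"]))
E
```

```text
side round [(-90, 11, np.float64(14.1)), (-75, 24, np.float64(14.0)), (-60, 35, np.float64(13.7)), (-45, 47, np.float64(13.9)), (-30, 60, np.float64(14.1)), (-15, 61, np.float64(14.5)), (0, 64, np.float64(14.6)), (15, 59, np.float64(14.7)), (30, 67, np.float64(14.3)), (45, 43, np.float64(15.1)), (60, 36, np.float64(15.2)), (75, 12, np.float64(15.2))]
side mid [(-105, 43, np.float64(13.1)), (-90, 69, np.float64(10.9)), (-75, 44, np.float64(9.4)), (-60, 36, np.float64(8.5)), (-45, 37, np.float64(8.8)), (-30, 54, np.float64(9.1)), (-15, 59, np.float64(10.6)), (0, 105, np.float64(13.7)), (15, 87, np.float64(14.0)), (30, 104, np.float64(14.8)), (45, 77, np.float64(15.3)), (60, 63, np.float64(15.4)), (75, 37, np.float64(15.9)), (90, 13, np.float64(16.3))]
top round [(-90, 23, np.float64(14.6)), (-75, 39, np.float64(14.5)), (-60, 55, np.float64(15.0)), (-45, 82, np.float64(15.1)), (-30, 95, np.float64(15.5)), (-15, 100, np.float64(15.5)), (0, 86, np.float64(15.7)), (15, 90, np.float64(15.4)), (30, 66, np.float64(15.3)), (45, 48, np.float64(15.2)), (60, 17, np.float64(15.2))]
top mid [(-105, 8, np.float64(13.4)), (-90, 16, np.float64(11.7)), (-75, 19, np.float64(9.8)), (-60, 14, np.float64(10.1)), (-45, 9, np.float64(11.6)), (-30, 11, np.float64(10.7)), (-15, 23, np.float64(11.1)), (0, 32, np.float64(14.2)), (15, 23, np.float64(16.3)), (30, 20, np.float64(15.4)), (45, 14, np.float64(15.3))]
[-0.91188583  0.04147972  6.95614057] [-0.00079984 -0.06979706  0.08963998]
```

```bash
cat >> h.py <<'E'
def flat(a0,n=5):
    for c in("side","top"):
        L=[]
        for i in range(n):
            J=jig(cloud(camera(c))); L.append(J[(abs(J[...,1])<.02)&(np.hypot(J[...,0],J[...,2]-.075)<.02)])
        A=np.concatenate(L)[:,[0,2]]-[-.0007 if c=="side" else 0,.075]; a=np.radians(a0)
        for _ in range(6):
            nrm=np.array([np.sin(a),np.cos(a)]); t=A@[np.cos(a),-np.sin(a)]; k=(abs(A@nrm-.0098)<.0025)&(abs(t)<.009)
            B=A[k].astype(np.float32); 
            if len(B)<10: break
            vx,vz=cv2.fitLine(B,cv2.DIST_HUBER,0,.01,.01).ravel()[:2]
            if vx*np.cos(a)-vz*np.sin(a)<0: vx,vz=-vx,-vz
            a=np.arctan2(-vz,vx)
        print(c,"flat deg",np.degrees(a).round(1),int(k.sum()),"off",np.median(A[k]@nrm).round(4))
E
python3 -c "
from h import *
flat(-48)"
```

```text
side flat deg -45.5 157 off 0.0082
top flat deg -43.7 25 off 0.0095
```

>>> arm_command --pt "0.175 0.055 0 0 1" --pt "0.175 0.055 0 0 1" --pt "0.175 0.055 0 0 1" --pt "0.175 0.055 0 0 1" --pt "0.175 0.055 0 0 1" --pt "0.175 0.055 0 0 1" --pt "0 0 0 0 1" --pt "0 0 0 0 1"

```text
t: 10.02
position: [0.5908, -0.0318, 0.0896]
tool_rot: [-0.146, 0.989, -0.0, 0.001]
ft_force: [-0.6, -0.5, 7.2]
opening: -0.0001
grasp_force: 3.9
```

```bash
python3 - <<'E'
from h import *
flat(-5);section(3); print(ctrl.get_state()["ft_force"],jig(ctrl.get_state()["position"]))
E
```

```text
side flat deg -4.8 315 off 0.0089
top flat deg -32.3 1 off 0.0079
side round [(-75, 11, np.float64(13.9)), (-60, 18, np.float64(14.0)), (-45, 28, np.float64(14.3)), (-30, 28, np.float64(14.3)), (-15, 29, np.float64(14.6)), (0, 34, np.float64(14.9)), (15, 31, np.float64(14.9)), (30, 30, np.float64(14.4)), (45, 18, np.float64(14.5)), (60, 20, np.float64(15.0)), (75, 11, np.float64(15.3))]
side mid [(-75, 22, np.float64(13.4)), (-60, 44, np.float64(12.9)), (-45, 51, np.float64(11.2)), (-30, 38, np.float64(9.4)), (-15, 32, np.float64(9.1)), (0, 31, np.float64(9.3)), (15, 43, np.float64(10.4)), (30, 58, np.float64(12.1)), (45, 54, np.float64(14.2)), (60, 32, np.float64(15.5)), (75, 23, np.float64(16.0))]
top round [(-90, 10, np.float64(14.6)), (-75, 23, np.float64(14.5)), (-60, 26, np.float64(14.8)), (-45, 41, np.float64(15.2)), (-30, 47, np.float64(15.3)), (-15, 51, np.float64(15.7)), (0, 43, np.float64(15.9)), (15, 47, np.float64(15.7)), (30, 35, np.float64(15.3)), (45, 20, np.float64(15.2)), (60, 10, np.float64(14.8))]
top mid [(-15, 7, np.float64(9.6)), (0, 6, np.float64(11.6)), (15, 8, np.float64(11.1)), (30, 20, np.float64(12.9))]
[-0.64504823 -0.04167053  7.71876436] [ 0.01014464 -0.06964279  0.08964821]
```

>>> arm_command --pt "0 0 1.0 0 1" --pt "0 0 3 0 1" --pt "0 0 4 0 1" --pt "0 0 4 0 1" --pt "0 0 1.2 0 1" --pt "-0.93 2.16 0 0 1" --pt "-0.93 2.16 0 0 1" --pt "-0.93 2.16 0 0 1" --pt "0 0 0 0 1" --pt "0 0 0 0 1"

```text
t: 11.65
position: [0.562, 0.0339, 0.2205]
tool_rot: [-0.147, 0.989, 0.0, -0.0]
ft_force: [0.1, -0.3, -0.1]
opening: 0.0
grasp_force: 0.0
```

```bash
python3 - <<'E'
from h import *
flat(-5); print(ctrl.get_state()["ft_force"],jig(ctrl.get_state()["position"]))
E
```

```text
side flat deg 0.9 307 off 0.009
top flat deg -14.0 17 off 0.0103
[ 0.16005003  0.19930441 -0.67503091] [0.00156921 0.0003307  0.22026725]
```

>>> arm_command --pt "0 0 -1.5 0 1" --pt "0 0 -1.5 0 1" --pt "0 0 -1.5 0 1" --pt "0 0 -1.5 0 1" --pt "0 0 -1 0 1" --pt "0 0 -1 0 1" --pt "0 0 -1 0 1" --pt "0 0 0 0 1"

```text
t: 12.82
position: [0.5616, 0.0331, 0.1283]
tool_rot: [-0.146, 0.989, 0.0, -0.001]
ft_force: [0.1, -0.6, -1.4]
opening: 0.0
grasp_force: 0.0
```

>>> arm_command --pt "0 0 -0.5 0 1" --pt "0 0 -0.5 0 1" --pt "0 0 -0.3 0 1" --pt "0 0 0 0 1" --pt "0 0 0 0 1"

```text
t: 13.23
position: [0.5624, 0.0331, 0.1173]
tool_rot: [-0.146, 0.989, 0.0, 0.0]
ft_force: [-0.2, 0.4, 0.7]
opening: 0.0001
grasp_force: 0.0
```

>>> arm_command --pt "0 0 -0.3 0 1" --pt "0 0 -0.2 0 1" --pt "0 0 -0.1 0 1" --pt "0 0 -0.1 0 1" --pt "0 0 0 0 1" --pt "0 0 0 0 1"

```text
t: 13.73
position: [0.5623, 0.0331, 0.1103]
tool_rot: [-0.146, 0.989, 0.0, 0.0]
ft_force: [0.5, -0.1, -0.6]
opening: -0.0
grasp_force: 0.0
```

>>> arm_command --pt "0 0 -0.1 0 1" --pt "0 0 0 0 1" --pt "0 0 0 0 1"

```text
t: 13.98
position: [0.5624, 0.0331, 0.1094]
tool_rot: [-0.146, 0.989, 0.0, 0.0]
ft_force: [-0.7, 0.5, 0.9]
opening: -0.0001
grasp_force: 0.4
```

>>> arm_command --pt "0 0 -0.1 0 1" --pt "0 0 -0.05 0 1" --pt "0 0 0 0 1" --pt "0 0 0 0 1"

```text
t: 14.32
position: [0.5624, 0.0331, 0.1089]
tool_rot: [-0.146, 0.989, -0.0, 0.0]
ft_force: [-3.7, -0.6, 7.7]
opening: -0.0001
grasp_force: 3.6
```

>>> arm_command --pt "0 0 -0.05 0 1" --pt "0 0 0 0 1" --pt "0 0 0 0 1"

```text
t: 14.57
position: [0.5624, 0.0331, 0.1089]
tool_rot: [-0.146, 0.989, -0.0, 0.0]
ft_force: [-5.6, 0.7, 9.3]
opening: 0.0001
grasp_force: 4.9
```

>>> arm_command --pt "0 0 -0.1 0 1" --pt "0 0 0 0 1" --pt "0 0 0 0 1" --pt "0 0 0 0 1"

```text
t: 14.9
position: [0.5625, 0.0331, 0.1089]
tool_rot: [-0.146, 0.989, -0.0, 0.001]
ft_force: [-8.9, -0.4, 14.6]
opening: 0.0
grasp_force: 7.5
```

```bash
cat >> h.py <<'E'
def leaf():
    for c in("side","top"):
        L=[]
        for i in range(4):
            J=jig(cloud(camera(c))); L.append(J[(abs(J[...,1])>.0105)&(abs(J[...,1])<.018)&(J[...,2]>.098)&(J[...,2]<.125)&(J[...,0]<.035)&(J[...,0]>-.082)])
        A=np.concatenate(L); b=np.polyfit(A[:,0],A[:,2],1) if len(A)>10 else 0
        print(c,len(A),"slope",b,"z by x",[(x,np.median(A[(A[:,0]>=x/1e3)&(A[:,0]<(x+15)/1e3),2]).round(4)) for x in range(-80,35,15)])
E
python3 - <<'E'
from h import *
leaf(); p=camera("side"); save(p,"z2.png",(240,150,340,270),5)
E
```

```text
side 968 slope [0.0306865  0.10555789] z by x [(-80, np.float64(0.1036)), (-65, np.float64(0.1042)), (-50, np.float64(0.1039)), (-35, np.float64(0.1048)), (-20, np.float64(0.1048)), (-5, np.float64(0.1062)), (10, np.float64(0.105)), (25, np.float64(0.1053))]
top 562 slope [-0.00104117  0.10657206] z by x [(-80, np.float64(0.1069)), (-65, np.float64(0.1067)), (-50, np.float64(0.1068)), (-35, np.float64(0.1066)), (-20, np.float64(nan)), (-5, np.float64(nan)), (10, np.float64(nan)), (25, np.float64(nan))]
  return _methods._mean(a, axis=axis, dtype=dtype,
  ret = ret.dtype.type(ret / rcount)
```

View pics/z2.png

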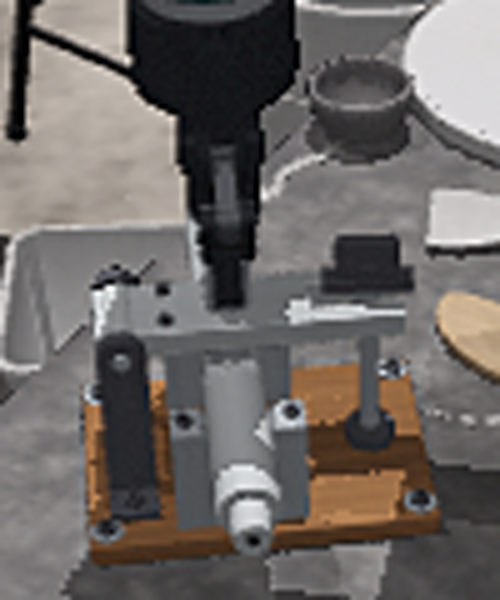

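>>> arm_command --pt "0 0 0.9 0 1" --pt "0 0 2.5 0 0.5" --pt "0 0 2.5 0 0.5" --pt "-3.34 -1.04 0 -1 0.5" --pt "-3.34 -1.04 0 -2 0.5" --pt "0 0 0 0 0.5" --pt "0 0 0 0 0.5" --pt "0 0 0 0 0.5"

```text
t: 16.02
position: [0.4961, 0.0123, 0.1659]
tool_rot: [-0.12, 0.993, -0.0, 0.001]
ft_force: [0.0, -0.4, 0.1]
opening: 0.0428
grasp_force: 0.0
```

```bash
python3 - <<'E'
from h import *
leaf(); s=ctrl.get_state(); print(s["position"],jig(s["position"]),s["opening"],s["qpos"][5])
p=camera("side"); J=jig(cloud(p)); r=regions_of("latch",p); m=r[0]["region"]&(J[...,2]>.119)&(J[...,2]<.142); B=J[m]; print(len(B),np.median(B,0),B.min(0),B.max(0))
save(p,"z3.png",(240,150,340,270),5)
E
```

```text
side 981 slope [0.01584335 0.10428732] z by x [(-80, np.float64(0.1035)), (-65, np.float64(0.1033)), (-50, np.float64(0.104)), (-35, np.float64(0.1051)), (-20, np.float64(0.1048)), (-5, np.float64(0.1045)), (10, np.float64(0.1046)), (25, np.float64(0.1056))]
top 42 slope [0.24638877 0.10179583] z by x [(-80, np.float64(nan)), (-65, np.float64(nan)), (-50, np.float64(nan)), (-35, np.float64(nan)), (-20, np.float64(nan)), (-5, np.float64(nan)), (10, np.float64(nan)), (25, np.float64(0.1096))]
[0.49577912 0.01240333 0.16519194] [-6.81012998e-02  7.59699449e-05  1.65191935e-01] 0.042461192370287074 -1.861707032058795
90 [-0.06661132 -0.00068374  0.12944206] [-0.08121082 -0.00674432  0.11944707] [-0.05195374  0.00645362  0.13897117]
  return _methods._mean(a, axis=axis, dtype=dtype,
  ret = ret.dtype.type(ret / rcount)
```

View pics/z3.png

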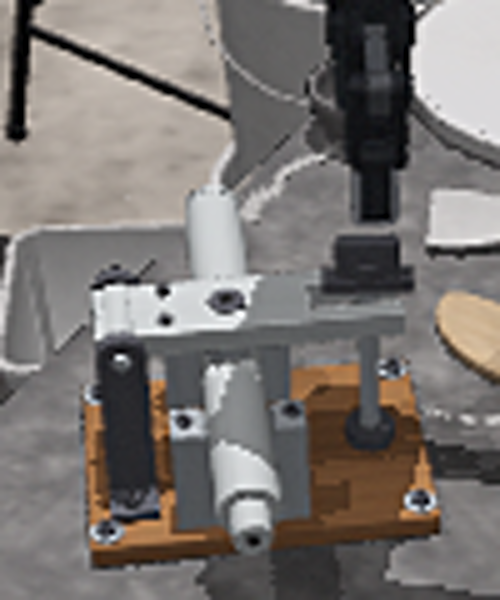

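>>> arm_command --pt "0 0 -2.0 0 0.5" --pt "0 0 -1.5 0 0.5" --pt "0 0 -0.7 0 0.5" --pt "0 0 -0.4 0 0.5" --pt "0 0 0 0 0.5" --pt "0 0 0 0 1" --pt "0 0 0 0 1" --pt "0 0 0 0 1" --pt "0 0 0 0 1" --pt "0 0 0 0 1" --force 30

```text
t: 17.35
position: [0.4969, 0.0097, 0.1207]
tool_rot: [-0.119, 0.993, -0.003, 0.002]
ft_force: [4.8, -12.9, -1.9]
opening: 0.0081
grasp_force: 35.1
```

>>> arm_command --pt "0.08 -0.25 0 0 1" --pt "0 0 0 -7 1" --pt "0 0 0 -7 1" --pt "0 0 0 -7 1" --pt "0 0 0 -7 1" --pt "0 0 0 0 1"

```text
t: 17.85
position: [0.4971, 0.0104, 0.1206]
tool_rot: [0.125, 0.992, 0.001, 0.001]
ft_force: [0.7, 3.1, 3.9]
opening: 0.0083
grasp_force: 35.8
```

>>> arm_command --pt "0 0 0 -7 1" --pt "0 0 0 -7 1" --pt "0 0 0 -7 1" --pt "0 0 0 -7 1" --pt "0 0 0 -7 1" --pt "0 0 0 -7 1" --pt "0 0 0 -7 1" --pt "0 0 0 -7 1" --pt "0 0 0 0 1" --pt "0 0 0 0 1"

```text
t: 18.68
position: [0.4983, 0.0117, 0.1206]
tool_rot: [0.573, 0.82, 0.003, 0.002]
ft_force: [8.2, 8.8, -0.2]
opening: 0.0085
grasp_force: 35.2
```

>>> arm_command --pt "0.1 0.1 0 0 1" --pt "0 0 0 0 0.4" --pt "0 0 0 0 0.4" --pt "0 0 0 0 0.4" --pt "0 0 0 0 0.4" --pt "0 0 1.5 0 0.4" --pt "0 0 3 0 0.4" --pt "0 0 4 0 0.4" --pt "0 0 4 0 0.4" --pt "0 0 0 0 0.4"

```text
t: 19.52
position: [0.4997, 0.0105, 0.2533]
tool_rot: [0.575, 0.818, 0.004, 0.006]
ft_force: [0.3, 0.4, 1.3]
opening: 0.0514
grasp_force: 0.0
```

>>> arm_command --pt "-2 -3 1 0 0.4" --pt "-2 -3 1 0 0.4" --pt "-2 -3 0 0 0.4" --pt "0 0 0 0 0.4" --pt "0 0 0 0 0.4"

```text
t: 19.93
position: [0.4368, -0.0804, 0.2645]
tool_rot: [0.576, 0.817, 0.0, 0.0]
ft_force: [1.0, 0.2, -0.6]
opening: 0.0511
grasp_force: 0.0
```

```bash
python3 - <<'E'
from h import *
leaf(); print(ctrl.get_state()["ft_force"])
p=camera("side"); a=p["image"][150:270,240:340]; p=camera("top"); J=jig(cloud(p)); k=(J[...,2]>.119)&(J[...,2]<.142)&(np.hypot(J[...,0]+.068,J[...,1])<.03); B=J[k]; print(len(B),np.ptp(B,0),cv2.minAreaRect(B[:,:2].astype(np.float32)))
b=p["image"][130:230,250:370]
im=np.hstack([cv2.resize(a,(400,480)),cv2.resize(b,(400,480))]); cv2.imwrite("pics/end.png",im[:,:,::-1])
E
```

```text
side 1155 slope [-0.01116529  0.10450093] z by x [(-80, np.float64(0.1051)), (-65, np.float64(0.1047)), (-50, np.float64(0.1044)), (-35, np.float64(0.1054)), (-20, np.float64(0.1047)), (-5, np.float64(0.1049)), (10, np.float64(0.1047)), (25, np.float64(0.1057))]
top 1067 slope [-0.02333305  0.10696095] z by x [(-80, np.float64(0.1097)), (-65, np.float64(0.1076)), (-50, np.float64(0.1066)), (-35, np.float64(0.1068)), (-20, np.float64(0.1068)), (-5, np.float64(0.1067)), (10, np.float64(0.1068)), (25, np.float64(0.1073))]
[ 0.27604016  1.14751771 -0.30916201]
68 [0.01459965 0.03763723 0.02235663] ((-0.06671664118766785, -0.0018677804619073868), (0.03644441068172455, 0.014270178973674774), 80.24419403076172)
```

View pics/end.png

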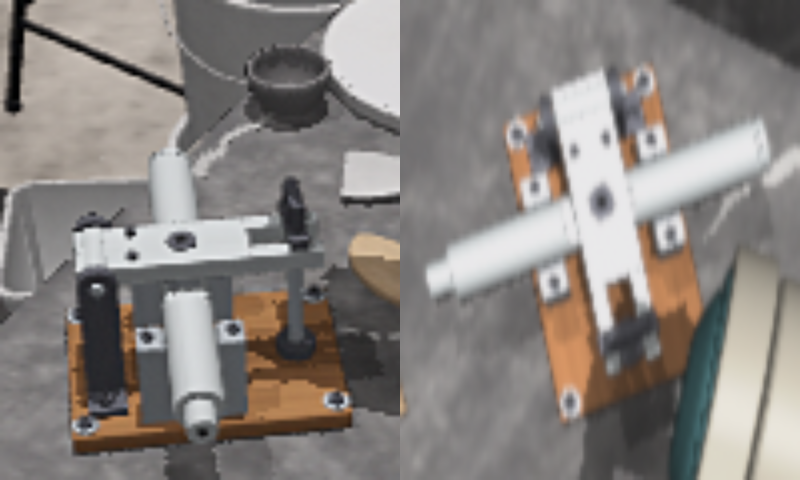

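The leaf is flat and level (fork at right of left half, px (300,255)), and the latch at (630,340) lies across the fork. The spindle is seated and the hand is clear.

```bash
python3 -c "
from plant import ctrl; print(ctrl.close_job())"
```

```text
the job is handed in; nothing more can be done
None
```

The spindle is rolled flat-up, the leaf is folded down on the flat, and the latch is turned across the fork to about 1.5 rad. I handed the job in at about 20 s; no verdict was returned. The final pictures and depth readings showed the leaf level and the hand clear, and I did not re-measure the bystanders.

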